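# Open the UV curing box and stand its lid on the prop

## Robot

A 7-joint arm with a two-finger parallel gripper is mounted at the origin on the work surface; the furniture and walls round the work are solid. World frame = base frame: x ahead of the robot, y to its left, z up, the work surface at z = 0. Lengths are in m, angles in rad, forces in N, time in s.
With the tool pointing down it reaches from about 0.4 to 0.875 m from the base axis. Payload 6.5 kg.
Tool frame: the origin (TCP) lies midway between the tips of the shut fingers; the grasp point (between the pads) lies 19 mm behind it (env.grip_point_offset is the distance from the TCP to the grasp point, in m); z points along the fingers, y is the line along which they close (so a half turn about z gives the same grasp; the last joint's range is limited). The gripper opens to 88 mm and grips with 3 to 60 N. Pads are 18 mm wide; open, the fingers measure 123 mm over their backs; the gripper's body (75 mm by 187 mm) begins 45 mm behind the grasp point.
Start: joints at [-1.26, 0.536, -0.004, 1.538, 0.003, 1.067, -0.071], TCP at [0.239, 0.604, 0.239] pointing down, gripper open.
Joint ranges: [-2.7, 2.7], [-0.37, 2.16], [-1.27, 1.26], [0.24, 2.4], [-1.31, 4.45], [0.19, 1.91], [-2.76, 2.76]. Speed limits (rad/s): [2.39, 2.39, 3.14, 3.14, 3.14, 3.14, 3.14].

## Interface

Orientations are given as a rotation vector (axis times angle).
In Python, from cell import env, jaws, kinematics, read_camera gives the robot as it stands. Calls block until the motion is done:
- env.move_ptp(position, orientation): joint-space move of the TCP to a pose.
- env.servo_line(position, orientation=None, feed=0.15, contact_N=None): straight line of the TCP; orientation=None keeps the orientation; feed is the mean speed in m/s. With contact_N (N) it stops when the force on the tool has changed by that much, and returns True; else False.
- env.move_j(angles): joint-space move.
- jaws.move_gripper(opening, newtons=None): opening from 0.0 (shut) to 1.0 (fully open); newtons is the grip in N (None keeps the last); returns when the fingers have stopped.
- env.wait(seconds).
- kinematics.solve_ik(position, orientation): joint angles nearest the present ones, or None.
- read_camera(name): name is "side" or "top" or "wrist"; returns a dict with "color" (400x640x3 uint8, red, green, blue), "z_map" (400x640 float32, m along the optical axis (not along the pixel's ray), 0 where there is no reading), "fx", "fy", "cx", "cy" (pixels), "k1" (the pictures are not rectified: a ray, as slopes to the right and down, at radius r is drawn at 1 + k1 r^2 times it, then the intrinsics apply), "pose" (4x4, takes a point from camera to world coordinates). Camera axes: x right, y down, z forward; pixel columns grow to the right and rows downward; lengths in m; the calibration is good to about 2 mm. A picture is of the moment at which its call begins.
A pose or a line that the arm cannot do raises env.Unreachable and nothing moves.
- env.sign_off(): hands the job in; it is judged then, once.
Readings, each from a call of its own:
- env.read_t(): time.
- env.read_q(): joint angles.
- env.read_joint_velocities(): joint speeds.
- env.read_tau(): joint torques, N m.
- env.read_eef_pos(): TCP position.
- env.read_orientation(): TCP orientation.
- env.read_contact_force(): force on the tool from outside, world axes, zero at the start.
- env.read_ft_torque(): the same for the moment, N m.
- env.read_gripper_width(): opening from 0.0 (shut) to 1.0 (fully open).
- env.read_grip_force(): force on a finger pad.
Only numpy, scipy, OpenCV 4.12 (cv2) and the standard library are available. Lean on these libraries where they do the work, as an engineer would, in place of code of your own. Each camera call takes 0.05 s, during which the arm holds its last target. There are 200 camera calls.

## Task

Open the ultraviolet curing box so that it can be loaded. Press its long release bar fully down near the middle, so that both ends go down evenly and both latch hooks let go together and the lid pops up; then let the bar come back up and swing the prop leg on the box's right side by its black handle up and back, past over-centre onto its stop, so that the lid stands open on it. Do not disturb the things standing round the box.

Things in the scene. Friction and masses are not known exactly. Their poses are not given: they have to be found in the camera images.
- cure_box: White bench curing box, fixed, 170 mm deep (x), 240 wide (y), walls 80 high. Its lid (white frame, amber window, 276 mm wide, 12 thick) lies on top at z 80 to 92 mm and overhangs 18 mm on both sides. Origin: centre of the underside, on the worktop. x points from the front (release bar, robot's side) to the rear (lid hinge), y to the box's left, z up; turned up to 0.22 rad about z.
- bar_middle (a point): Middle of the top face of the release bar along the front of the box: aluminium with a dark strip and black end caps, 232 mm long (along the box's y), 22 wide. At rest its top is 74.5 mm above the worktop, its middle 142 mm ahead of the box's origin, 53 mm ahead of the lid's front edge. Axes: y along the bar. When both hooks are free the lid's front edge pops up at once by about 17 mm.
- bar_left (a point): Top of the bar's left end, 110 mm from bar_middle along the bar's +y.
- bar_right (a point): Top of the bar's right end, 110 mm from bar_middle along the bar's -y.
- release_bar (a joint): Swing of the whole bar about its shaft (along the box's y, 40 mm behind the bar, 64 mm up): 0 at rest, 0.30 rad fully pressed, the bar then 12 mm lower and 1 mm farther forward. Springs resist with about 3 N at first, 8 N fully down, and bring it back. Each hook lets go when its own end of the bar is about 8 mm down.
- bar_rack (a joint): Racking of the bar about its middle: 0 level, positive when the left end is higher, rad. Soft, 2.5 N m/rad: pressed well off its middle the bar racks and the far hook keeps the lid shut; pushing harder only racks it more. Under 0.03 is even.
- lid (a joint): Opening of the lid about its rear hinge: 0 shut, about 0.1 rad popped up on its spring plungers, about 0.8 rad standing on the prop. It weighs about 0.7 kg and falls back when not held.
- lid_front (a point): Middle of the top front edge of the lid, 178 mm ahead of its hinge.
- prop_leg (a joint): Swing of the prop leg: 0 folded (level, pointing to the box's front), pi/2 straight up, 2.58 rad on its rear stop. A light spring and its weight bring it back to 0 when let go too early. On its way its roller lifts the lid by the right overhang (up to about 8 N at the handle); the lid is highest at about 2.4 rad (over-centre), beyond which its weight holds the leg on the stop.
- prop_grip (a point): Point on the axis of the prop leg's black round handle, 14 mm in diameter, 76 mm long, parallel to the box's y, sticking out to the box's right from the free end of the leg on the box's right side. The point is 36 mm from the handle's outer end and 54 mm outside the lid's edge; folded, it is 58 mm above the worktop. The handle does not spin on the leg.
- prop_pivot (a point): Point on the prop leg's pivot axis (along the box's y) in the same upright plane as prop_grip: prop_grip runs round it in a circle of 77 mm radius, from straight ahead (folded) over the top to the rear. 58 mm above the worktop.
- task_lamp: Jointed grey lamp on a post at the right edge of the worktop, at about x 0.53, y -0.49, tall; fixed, an obstacle to keep the arm clear of. Origin: foot of the post.
- vial_1: Small brown vial with a white cap, 22 mm across, 52 mm high; bystander, to be left alone. Origin: centre of the underside.
- vial_2: Small brown vial with a white cap, 22 mm across, 52 mm high; bystander, to be left alone. Origin: centre of the underside.
- vial_3: Small white vial with a blue cap, 22 mm across, 46 mm high; bystander, to be left alone. Origin: centre of the underside.
- amber_bottle: Amber bottle with a black cap, 48 mm across, 100 mm high; bystander, to be left alone. Origin: centre of the underside.
- syringe_1: Capped syringe lying flat, 130 mm long (y), 36 mm wide, 21 mm high; bystander, to be left alone. Origin: centre of the underside.
- green_block: Green slotted block standing upright, 28 x 45 x 74 mm; bystander, to be left alone. Origin: centre of the underside.
- steel_cup: Steel cup, 63 mm across, 48 mm high; bystander, to be left alone. Origin: centre of the underside.

How it is judged:
On the way:
1. the bar is pressed down with both ends down at least 7 mm and within about 9 mm of each other, and the lid has popped up (z of each of bar_left, bar_right in the frame of cure_box below 0.0675 m and value of joint bar_rack between -0.04 and 0.04 rad and value of joint lid above 0.04 rad), for 0.1 s.
At the end, for the whole second after the job is handed in: The prop leg is past over-centre on its rear stop (joint prop_leg above 2.5 rad), the lid stands on it (0.7 to 1.0 rad) at rest, and the release bar is back up (below 0.05 rad) (value of joint prop_leg above 2.5 rad and value of joint lid between 0.7 and 1 rad and velocity of joint lid between -0.05 and 0.05 rad/s and value of joint release_bar below 0.05 rad); the robot touches nothing.
It fails at once if a vial, the bottle, the syringe, the green block or the cup was moved by more than 30 mm (distance of any of vial_1, vial_2, vial_3, amber_bottle, syringe_1, green_block, steel_cup from where it was at the start of the episode above 0.03 m).
It also fails if it takes over 58 s, if anything falls off the work surface, if the arm or the gripper's body presses on something with over 40 N, if the wrist force passes 120 N, or if a joint passes its speed limit or range.

## Working session

There is one attempt and no reset: what is moved stays moved. The work goes in short steps, each a Python script; the robot and the scene stay as the last script left them, time stands still between calls to the robot, and variables do not carry over. Pictures are saved under pics/ and viewed, at most 10 in all, crops included, and the job is handed in when it is done.

```bash
ls; mkdir -p pics; cat > h.py <<'E'
import numpy as np, cv2
from cell import env, jaws, kinematics, read_camera
def shot(n,f):
    c=read_camera(n); cv2.imwrite(f'pics/{f}.png',c['color'][:,:,::-1]); np.savez(f'pics/{f}.npz',**c); return c
def rays(c,uv):
    K=np.array([[c['fx'],0,c['cx']],[0,c['fy'],c['cy']],[0,0,1.]])
    n=cv2.undistortPoints(np.array(uv,float).reshape(-1,1,2),K,np.array([float(c['k1']),0,0,0,0])).reshape(-1,2)
    d=np.c_[n,np.ones(len(n))]
    return c['pose'][:3,3], d@c['pose'][:3,:3].T, d
def onplane(c,uv,z):
    o,d,_=rays(c,uv); return o+d*((z-o[2])/d[:,2:3])
def cloud(c):
    v,u=np.mgrid[0:400,0:640]; o,d,_=rays(c,np.c_[u.ravel(),v.ravel()])
    return (o+d*c['z_map'].ravel()[:,None]).reshape(400,640,3)
E
python3 - <<'E'
from h import *
for n in('top','side'):
    c=shot(n,n+'0'); print(n,c['pose'].round(3).tolist(),c['fx'],c['k1'])
print(env.read_t(),env.read_orientation())
E
```

```text
pics
top [[0.017, -0.989, 0.145, 0.269], [-1.0, -0.015, 0.012, 0.022], [-0.01, -0.145, -0.989, 1.652], [0.0, 0.0, 0.0, 1.0]] 476.7415217825831 -0.1374894710036234
side [[0.973, -0.11, 0.203, 0.258], [-0.23, -0.528, 0.818, -1.046], [0.017, -0.842, -0.539, 0.754], [0.0, 0.0, 0.0, 1.0]] 396.3895181597746 0.0017975244924794808
0.1 [-5.88128079e-01 -3.08586649e+00  2.37879903e-03]
```

View pics/top0.png

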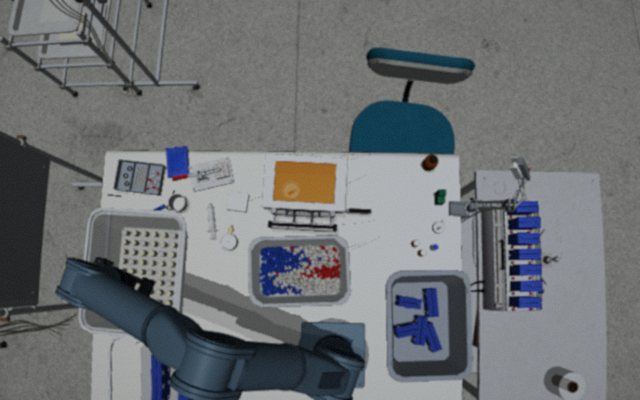

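View pics/side0.png

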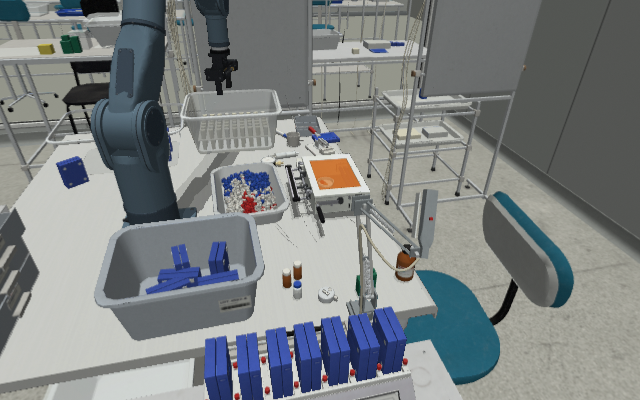

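The top view shows the box (amber window at about (305,182)), the bar at (302,226) and the black handle at (358,211). The vials are near (420,248), well to the right. The side view agrees.

```bash
python3 - <<'E'
from h import *
for n in('top','side'):
    c=dict(np.load(f'pics/{n}0.npz')); im=c['color'].astype(int); P=cloud(c)
    hsv=cv2.cvtColor(c['color'],cv2.COLOR_RGB2HSV)
    m=((hsv[...,0]>8)&(hsv[...,0]<24)&(hsv[...,1]>140)&(hsv[...,2]>120)).astype(np.uint8)
    cs,_=cv2.findContours(m,0,2); k=max(cs,key=cv2.contourArea).reshape(-1,2)
    W=onplane(c,k,0.091)
    r=cv2.minAreaRect(W[:,:2].astype(np.float32)); print(n,'window',r)
    # dark things near box, by depth height
    dark=(im.max(2)<70)
    for nm,zl,zh,z in(('handle',.04,.075,.065),('bar',.06,.085,.0745)):
        M=dark&(P[...,2]>zl)&(P[...,2]<zh)&(P[...,0]>.4)&(P[...,0]<.7)&(abs(P[...,1])<.3)
        nn,lab,st,cen=cv2.connectedComponentsWithStats(M.astype(np.uint8),connectivity=8)
        for i in range(1,nn):
            if st[i,4]>=12:
                v,u=np.where(lab==i); Q=onplane(c,np.c_[u,v],z)
                rr=cv2.minAreaRect(Q[:,:2].astype(np.float32)); print(nm,st[i],np.round(rr[0],4),np.round(rr[1],4),round(rr[2],1),P[v,u].mean(0).round(3))
c=dict(np.load('pics/top0.npz'));a=cv2.resize(c['color'][140:260,230:390],None,fx=5,fy=5,interpolation=2)[:,:,::-1]
s=dict(np.load('pics/side0.npz'))['color'][140:240,270:400];cv2.imwrite('pics/c1.png',a)
cv2.imwrite('pics/c2.png',cv2.resize(s,None,fx=6,fy=6,interpolation=2)[:,:,::-1])
E
```

```text
top window ((0.5758840441703796, 0.10256342589855194), (0.19877970218658447, 0.13051345944404602), 87.82725524902344)
handle [349 209  21   4  71] [ 0.485  -0.0821] [0.0102 0.0673] 0.9 [ 0.484 -0.081  0.064]
handle [293 212   3   7  13] [0.4663 0.136 ] [0.0203 0.0067] 1.4 [0.468 0.136 0.07 ]
handle [269 223  11   3  16] [0.4361 0.2023] [0.0334 0.0067] 83.9 [0.435 0.201 0.072]
handle [296 224   8   3  13] [0.4329 0.1167] [0.0067 0.0235] 0.9 [0.431 0.118 0.073]
handle [312 225  10   3  17] [0.4304 0.0597] [0.0067 0.0301] 0.9 [0.429 0.06  0.073]
handle [327 225  10   4  16] [0.4296 0.0095] [0.0101 0.0301] 0.9 [0.429 0.008 0.073]
bar [286 209   3   6  12] [0.4766 0.1591] [0.0169 0.0067] 1.6 [0.478 0.16  0.075]
bar [349 209  21   4  63] [ 0.4837 -0.0815] [0.0101 0.0669] 0.9 [ 0.485 -0.082  0.065]
bar [293 212   3   7  14] [0.4652 0.1353] [0.0202 0.0067] 1.4 [0.468 0.136 0.07 ]
bar [268 221  69  10 171] [0.4304 0.1081] [0.2267 0.0169] 87.4 [0.431 0.108 0.075]
side window ((0.5766748785972595, 0.10268060863018036), (0.19589169323444366, 0.1336124837398529), 87.7608642578125)
handle [295 171
[... 152 characters left out ...]
068]
handle [293 195   7   7  30] [0.4297 0.0108] [0.0357 0.0191] 80.4 [ 0.426 -0.001  0.071]
handle [337 197   6   7  31] [ 0.5632 -0.0292] [0.0355 0.016 ] 74.4 [ 0.566 -0.026  0.063]
handle [316 206   9  17  72] [ 0.4856 -0.0915] [0.0845 0.0131] 88.2 [ 0.486 -0.09   0.063]
bar [285 166  15  36 135] [0.4307 0.0962] [0.235  0.0217] 87.7 [0.43  0.08  0.074]
bar [295 171  11   9  34] [0.4676 0.1385] [0.0598 0.0306] 71.9 [0.473 0.149 0.067]
bar [297 184  14   6  28] [0.4635 0.0514] [0.0392 0.0341] 21.5 [0.468 0.065 0.069]
bar [337 197   6   5  20] [ 0.5607 -0.0379] [0.0232 0.0162] 78.2 [ 0.565 -0.025  0.066]
bar [316 206   9  15  63] [ 0.4826 -0.1001] [0.0742 0.0129] 88.2 [ 0.486 -0.086  0.064]
```

View pics/c1.png

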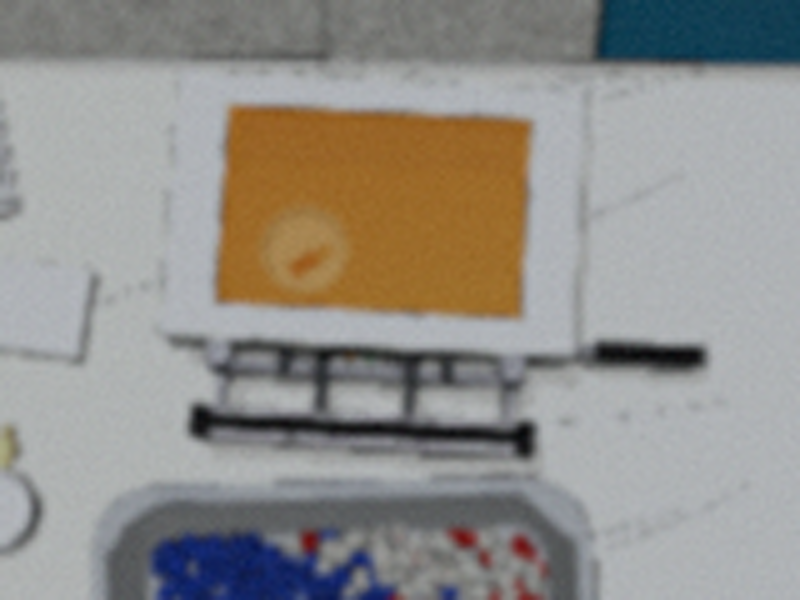

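View pics/c2.png

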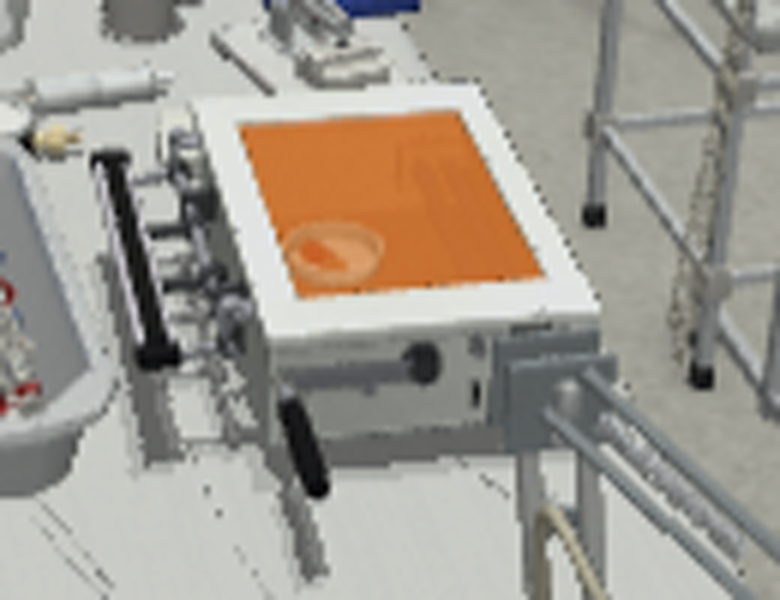

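Measured from the pictures: box yaw ≈ -0.039 rad, centre ≈ (0.576, 0.103). The predicted bar middle (0.434, 0.108) agrees with the detected bar, and the handle centre is at box y -0.188 against an expected -0.190. Next is the press.

```bash
cat >> h.py <<'E'
from scipy.spatial.transform import Rotation as Ro
yaw=-0.039; C=np.array([0.5763,0.1026,0]); B=Ro.from_euler('z',yaw).as_matrix()
def W(x,y,z): return C+B@np.array([x,y,z])
def ori(ydir,tilt=0):  # tool down, closing line along ydir (box frame)
    y=B@np.array(ydir,float); z=np.array([0,0,-1.]); return Ro.from_matrix(np.c_[np.cross(y,z),y,z]).as_rotvec()
def best(p,dirs):
    r=[(q,ori(d)) for d in dirs for q in [kinematics.solve_ik(p,ori(d))] if q is not None]
    return min(r,key=lambda t:abs(t[0][6]))
E
python3 - <<'E'
from h import *
jaws.move_gripper(0.0,20)
p=env.read_eef_pos(); env.servo_line([p[0],p[1],.36],feed=.2)
a=W(-.142,0,.13); q,o=best(a,[[0,1,0],[0,-1,0]]); print(np.round(q,2))
env.move_ptp(W(-.142,0,.25),o)
env.servo_line(W(-.142,0,.095),o,feed=.15)
print(env.read_contact_force())
hit=env.servo_line(W(-.142,0,.066),feed=.015,contact_N=1.5)
p=env.read_eef_pos(); print('contact',hit,p,W(-.142,0,.0745),env.read_contact_force(),env.read_t())
E
```

```text
[-0.53  0.38  0.22  2.15 -0.13  0.63  1.32]
[ 0.33313998  0.33419153 -1.16123321]
contact True [0.43421089 0.10813209 0.07374132] [0.43440798 0.1081366  0.0745    ] [ 0.13820215 -0.2125159   2.58044175] 6.6083
```

```bash
python3 - <<'E'
from h import *
env.servo_line(W(-.1425,0,.0632),feed=.02)
env.wait(.3); print(env.read_eef_pos(),env.read_contact_force(),env.read_ft_torque())
s=shot('side','side1')
cv2.imwrite('pics/c3.png',cv2.resize(s['color'][130:250,260:420],None,fx=5,fy=5,interpolation=2)[:,:,::-1])
print(env.read_t())
E
```

```text
[0.4331222  0.10822786 0.06419759] [-6.80998479 -0.08994228 23.70613998] [-0.12243609  1.36452309 -0.07050997]
7.6333
```

View pics/c3.png

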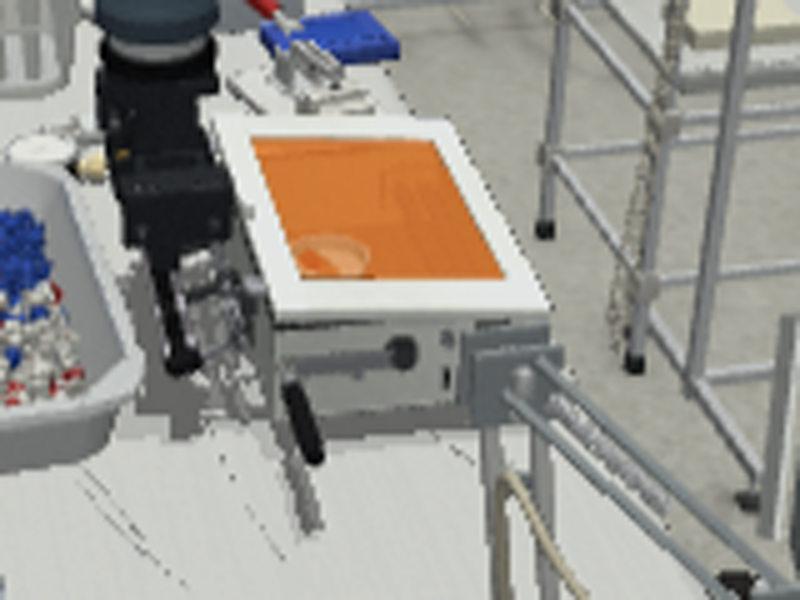

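The side crop shows the bar pressed and a dark gap opened under the lid's front edge (about (330,325)). I'll check that against the depth map.

```bash
python3 - <<'E'
from h import *
for f in('side0','side1'):
    c=dict(np.load(f'pics/{f}.npz')); L=(cloud(c)-C)@B
    for y in(-.1,.1):
        x=[];z=[]
        m=(abs(L[...,0])<.08)&(abs(L[...,1]-y)<.03)&(L[...,2]>.07)&(L[...,2]<.14)
        k=np.polyfit(L[m][:,0],L[m][:,2],1); print(f,y,m.sum(),'slope',k[0],'z0',k[1])
    m=(abs(L[...,0]+.142)<.02)&(abs(L[...,1]+.108)<.012)&(L[...,2]>.045)&(L[...,2]<.09); print('bar right z',np.sort(L[m][:,2]).round(4)[-12:])
E
```

```text
side0 -0.1 457 slope -0.0011012348276375071 z0 0.0914320458915438
side0 0.1 360 slope -0.0014848985716941613 z0 0.09189555541779029
bar right z [0.0748 0.0751 0.0752 0.0753 0.0755 0.0757 0.0759 0.0759 0.0761 0.0763
 0.0766 0.0777]
side1 -0.1 536 slope -0.025812704187476235 z0 0.09453721953085015
side1 0.1 343 slope -0.09667096664718342 z0 0.09977350726607671
bar right z [0.0641 0.0643 0.0643 0.0645 0.0648 0.0649 0.0652 0.0654 0.0661 0.0667
 0.0669 0.0669]
```

```bash
python3 - <<'E'
from h import *
c=dict(np.load('pics/side1.npz')); L=(cloud(c)-C)@B
for x in(-.07,-.04,0,.04,.07):
    print(x,[np.median(L[(abs(L[...,0]-x)<.01)&(abs(L[...,1]-y)<.025)&(L[...,2]>.086)&(L[...,2]<.14)][:,2]).round(4) for y in(-.1,0,.1)])
E
```

```text
-0.07 [np.float64(0.1081), np.float64(0.1075), np.float64(0.1075)]
-0.04 [np.float64(0.1037), np.float64(0.1021), np.float64(0.1033)]
0 [np.float64(0.0997), np.float64(0.0984), np.float64(0.0996)]
0.04 [np.float64(0.0957), np.float64(0.0948), np.float64(0.0952)]
0.07 [np.float64(0.0943), np.float64(0.0932), np.float64(0.0936)]
```

The lid has popped evenly on both sides to about 0.1 rad. Next I release the bar and grip the handle.

```bash
python3 - <<'E'
from h import *
env.servo_line(W(-.142,0,.25),feed=.15)
Y=-.198; g=W(-.0835,Y,.039); 
e=W(.06,Y,.08)
for d in([1,0,0],[-1,0,0]):
    for p in(g,e): 
        q=kinematics.solve_ik(p,ori(d)); print(d,None if q is None else np.round(q,2))
q,o=best(g,[[1,0,0],[-1,0,0]]); np.save('o.npy',o)
env.move_ptp(W(-.0835,Y,.25),o); jaws.move_gripper(.7,30)
env.servo_line(W(-.0835,Y,.10),feed=.15)
print(env.servo_line(g,feed=.06,contact_N=5))
f0=env.read_contact_force(); jaws.move_gripper(0.0,30)
print(env.read_eef_pos()-g,env.read_gripper_width()*88,env.read_grip_force(),f0,env.read_contact_force(),env.read_t())
E
```

```text
[1, 0, 0] [-0.22  0.65  0.4   2.08 -0.5   0.51  0.51]
[1, 0, 0] [-0.28  0.78  0.54  1.7  -0.52  0.81  0.46]
[-1, 0, 0] [ 0.66  0.74 -0.73  2.03  0.79  0.68  2.52]
[-1, 0, 0] [ 0.67  0.91 -0.9   1.64  0.82  1.01  2.59]
False
[ 1.19965275e-03 -7.08831291e-05  2.95066746e-04] 12.426188135808832 29.853755235671997 [-0.78981502 -0.15840386  0.29204651] [ 3.58904256  0.26272116 -0.70289311] 14.075
```

```bash
python3 - <<'E'
from h import *
Y=-.198; px=-.0823+.077; R=.077
for th in np.linspace(0,2.6,18)[1:]:
    env.servo_line(W(px-R*np.cos(th),Y,.039+R*np.sin(th)),feed=.06)
    f=env.read_contact_force(); print(round(th,2),f.round(1),round(env.read_gripper_width()*88,1))
    if np.linalg.norm(f)>40: print('STOP');break
print(env.read_t()); s=shot('side','side2')
cv2.imwrite('pics/c4.png',cv2.resize(s['color'][100:250,260:420],None,fx=4,fy=4,interpolation=2)[:,:,::-1])
E
```

```text
0.15 [ 2.9 -0.1 -3.5] 12.6
0.31 [ 5.7 -0.2 -4.7] 12.2
0.46 [ 6.9 -1.3 -9. ] 12.1
0.61 [ 11.1  -0.  -15.5] 11.6
0.76 [ 16.3  -2.  -24.2] 11.7
0.92 [ 13.5  -1.5 -25.7] 11.6
1.07 [  9.9  -2.7 -26.1] 11.5
1.22 [  1.4  -1.5 -25.5] 12.2
1.38 [ -3.1  -0.1 -16.9] 12.2
1.53 [ -5.5   0.7 -11.2] 12.3
1.68 [-4.9  0.5 -9.3] 12.4
1.84 [-5.1 -0.  -9.5] 12.3
1.99 [-6.7  0.3 -8.5] 11.9
2.14 [-7.7 -1.  -8.6] 12.1
2.29 [-8.3  0.1 -9.5] 11.7
2.45 [ -8.6  -0.8 -10.5] 11.6
2.6 [ -8.2  -0.4 -10.1] 11.4
20.025
```

View pics/c4.png

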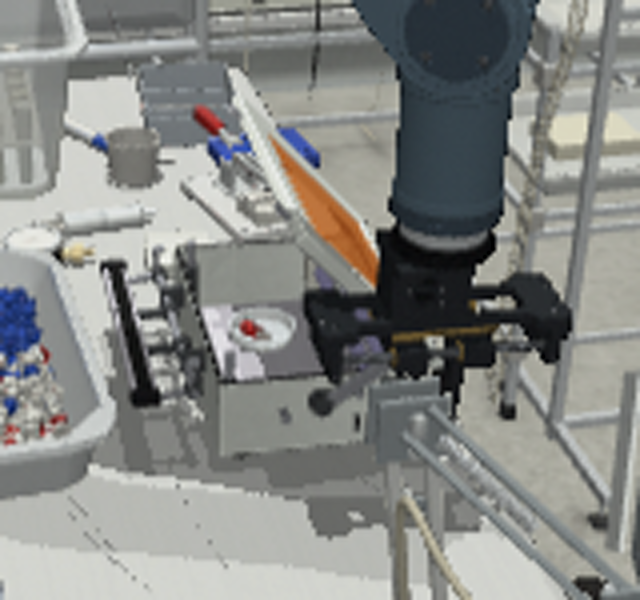

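The side crop shows the lid standing open with the gripper at the rear. The force on the tool now points along the closing direction, so the leg is past over-centre. I'll push gently to the stop, then release.

```bash
python3 - <<'E'
from h import *
Y=-.198; px=-.0823+.077; R=.076
for th in(2.65,2.7,2.75,2.8,2.85):
    h=env.servo_line(W(px-R*np.cos(th),Y,.039+R*np.sin(th)),feed=.03,contact_N=12)
    print(th,h,env.read_contact_force().round(1))
    if h:break
jaws.move_gripper(.75,30); env.wait(.2)
p=env.read_eef_pos(); print(p,env.read_contact_force().round(1))
env.servo_line([p[0],p[1],.30],feed=.1)
env.servo_line([p[0]-.15,p[1]-.05,.40],feed=.2); env.wait(.5)
s=shot('side','side3'); t=shot('top','top3'); print(env.read_t(),env.read_contact_force().round(1))
L=(cloud(s)-C)@B
im=s['color'].astype(int); m=(im.max(2)<70)&(abs(L[...,1]+.195)<.045)&(abs(L[...,0])<.15)&(L[...,2]>.03)&(L[...,2]<.2)
print('handle',m.sum(),np.median(L[m],0).round(4))
m=(abs(L[...,1])<.13)&(L[...,2]>.11)&(L[...,2]<.3)&(abs(L[...,0])<.1)
k=np.polyfit(L[m][:,0],L[m][:,2],1); print('lid',m.sum(),np.arctan(-k[0]))
m=(abs(L[...,0]+.142)<.02)&(abs(abs(L[...,1])-.108)<.012)&(L[...,2]>.045)&(L[...,2]<.09); print('bar z',np.median(L[m][:,2]))
cv2.imwrite('pics/c5.png',cv2.resize(s['color'][100:250,260:420],None,fx=4,fy=4,interpolation=2)[:,:,::-1])
E
```

```text
2.65 False [-6.7 -0.5 -9.4]
2.7 False [-7.8 -0.5 -6.9]
2.75 False [-9.9  0.6 -2.9]
2.8 False [-9.7 -0.1 -2.9]
2.85 True [ 1.7 -1.4  1.7]
[ 0.62954287 -0.09740015  0.05856675] [ 0.7 -1.4 -0.1]
26.7667 [-0.3 -0.5  1.1]
handle 1 [ 0.065  -0.1534  0.0929]
lid 938 0.5902638735950452
bar z 0.07331888823593408
```

View pics/c5.png

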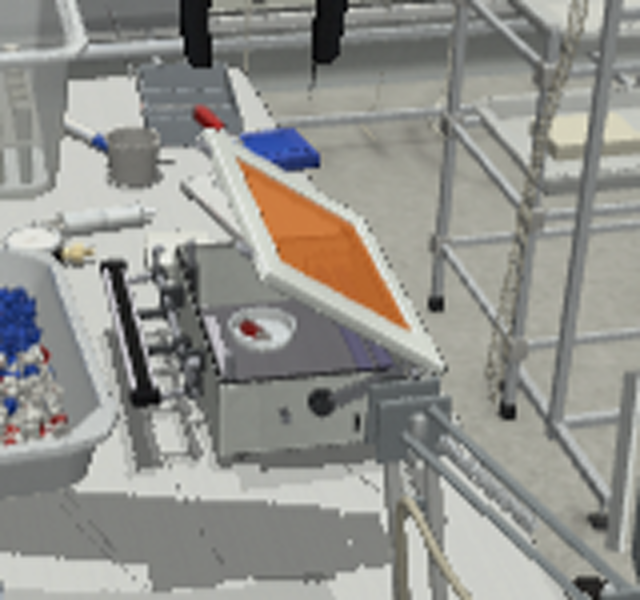

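The lid stands open by itself with the leg laid back at about (355,392). I'll check the angles numerically.

```bash
python3 - <<'E'
from h import *
for n in('side','top'):
    c=read_camera(n); hsv=cv2.cvtColor(c['color'],cv2.COLOR_RGB2HSV); L=(cloud(c)-C)@B
    m=(hsv[...,0]>6)&(hsv[...,0]<26)&(hsv[...,1]>120)&(hsv[...,2]>80)&(L[...,2]>.09)&(L[...,2]<.25)&(abs(L[...,1])<.11)&(abs(L[...,0])<.12)
    Q=L[m]
    if len(Q)>20: A=np.linalg.svd(Q-np.median(Q,0),full_matrices=False)[2][2]; print(n,'lid',len(Q),np.arccos(abs(A[2])),A.round(2))
    m=(c['color'].max(2)<75)&(L[...,1]<-.148)&(L[...,1]>-.25)&(abs(L[...,0])<.15)&(L[...,2]>.03)&(L[...,2]<.2)
    if m.any(): h=np.median(L[m],0); print(n,'handle',m.sum(),h.round(4),'angle',np.arctan2(h[2]-.058,-(h[0]+.0053)))
E
```

```text
side lid 565 0.5985816871305939 [-0.56  0.   -0.83]
side handle 1 [ 0.064  -0.1562  0.0948] angle 2.653353752015475
top lid 1692 0.6000523594583516 [-0.56 -0.   -0.83]
top handle 63 [ 0.0643 -0.1896  0.094 ] angle 2.664035192158424
```

```bash
python3 - <<'E'
from h import *
for f in('side2','side3','top3'):
    c=dict(np.load(f'pics/{f}.npz')); hsv=cv2.cvtColor(c['color'],cv2.COLOR_RGB2HSV); L=(cloud(c)-C)@B
    m=(hsv[...,0]>6)&(hsv[...,0]<26)&(hsv[...,1]>120)&(hsv[...,2]>80)&(L[...,2]>.09)&(L[...,2]<.25)&(abs(L[...,1])<.11)&(abs(L[...,0])<.12)
    Q=L[m];
    if len(Q)>10:
        A=np.linalg.svd(Q-np.median(Q,0),full_matrices=False)[2][2]; print(f,'lid',len(Q),np.arccos(abs(A[2])),A.round(2),Q.min(0),Q.max(0))
c=dict(np.load('pics/side3.npz'));a=cv2.resize(c['color'][185:225,320:390],None,fx=11,fy=11,interpolation=2)
c=dict(np.load('pics/top3.npz'));b=cv2.resize(c['color'][150:230,250:390],None,fx=5.5,fy=5.5,interpolation=2)[:,:770]
n=np.vstack([a[:,:770][:300],b[:300]]);cv2.imwrite('pics/c6.png',n[:,:,::-1]);print(n.shape)
E
```

```text
side2 lid 233 0.8264081970063072 [0.74 0.   0.68] [-0.00360668 -0.0855921   0.10181347] [0.07898699 0.09683855 0.19362302]
side3 lid 564 0.5959638698824418 [-0.56  0.   -0.83] [-0.03379106 -0.0948015   0.09807884] [0.07551419 0.09923269 0.17559295]
top3 lid 1682 0.6016760627024096 [-0.57 -0.   -0.82] [-0.03396585 -0.10043449  0.09257387] [0.07391104 0.10160962 0.1800764 ]
(600, 770, 3)
```

View pics/c6.png

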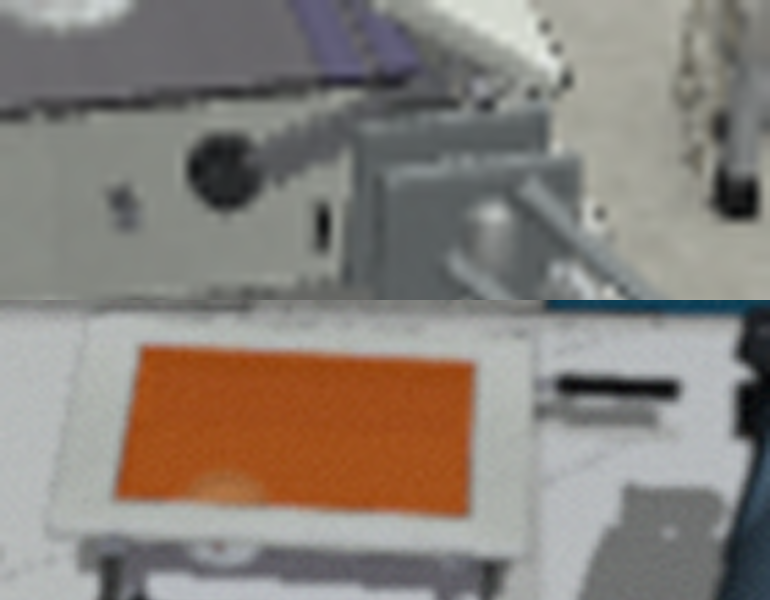

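The lid stands at only 0.60 rad (it was 0.826 at the 2.60 command) and the handle is at about 2.73 rad, so my extra push forced the leg past its stop. I'll re-grip, bring it back while watching the lid angle, and release without pushing.

```bash
cat >> h.py <<'E'
def lidang(n='side'):
    c=read_camera(n); hsv=cv2.cvtColor(c['color'],cv2.COLOR_RGB2HSV); L=(cloud(c)-C)@B
    m=(hsv[...,0]>6)&(hsv[...,0]<26)&(hsv[...,1]>120)&(hsv[...,2]>80)&(L[...,2]>.09)&(L[...,2]<.25)&(abs(L[...,1])<.11)&(abs(L[...,0])<.12)
    Q=L[m]
    if len(Q)<20: return None
    A=np.linalg.svd(Q-np.median(Q,0),full_matrices=False)[2][2]; return round(float(np.arccos(abs(A[2]))),3)
E
python3 - <<'E'
from h import *
o=np.load('o.npy'); Y=-.198; px=-.0053; R=.077
env.servo_line(W(.0645,Y,.25),o,feed=.25)
env.servo_line(W(.0645,Y,.068),feed=.15,contact_N=10)
f0=env.read_contact_force(); jaws.move_gripper(0.0,50)
p=B.T@(env.read_eef_pos()-C); print(p,f0.round(1),env.read_contact_force().round(1),round(env.read_gripper_width()*88,1))
for th in(2.7,2.65,2.6,2.55,2.5):
    env.servo_line(W(px-R*np.cos(th),Y,.039+R*np.sin(th)),feed=.04)
    f=B.T@env.read_contact_force(); t=np.array([np.sin(th),0,np.cos(th)]); a=lidang()
    print(th,f.round(1),'tang',round(f@t,1),'lid',a)
    if np.linalg.norm(f)>45 or (a and a>.84):break
print(env.read_t())
E
```

```text
[ 0.06595357 -0.19803851  0.06832639] [ 0.2 -0.7 -0.4] [ 6.2 -1.3 -3.1] 11.7
2.7 [-0.6  0.5  2. ] tang -2.0 lid 0.699
2.65 [ 1.1 -0.5  0.1] tang 0.4 lid 0.755
2.6 [ 2.3 -0.6 -2.1] tang 3.0 lid 0.794
2.55 [ 3.3  0.4 -1.2] tang 2.8 lid 0.818
2.5 [ 3.7  0.7 -1.2] tang 3.2 lid 0.833
31.6417
```

```bash
python3 - <<'E'
from h import *
Y=-.198; px=-.0053; R=.077
for th in(2.55,2.58):
    env.servo_line(W(px-R*np.cos(th),Y,.039+R*np.sin(th)),feed=.04)
f=B.T@env.read_contact_force(); print(f.round(1),lidang())
jaws.move_gripper(0.15,5); env.wait(.3); print(lidang(),round(env.read_gripper_width()*88,1),env.read_contact_force().round(1),env.read_t())
E
```

```text
[ 5.   0.4 -0.9] 0.802
0.802 13.5 [ 5.1 -0.  -1.1] 32.7583
```

```bash
python3 - <<'E'
from h import *
for w in(.2,.26,.4):
    jaws.move_gripper(w,5); env.wait(.2); print(w,lidang(),lidang('top'),env.read_contact_force().round(1),env.read_t())
E
```

```text
0.2 0.801 0.803 [-0.2  0.3 -0.4] 33.3333
0.26 0.801 0.806 [0.  0.3 0.4] 33.925
0.4 0.8 0.803 [ 0.2 -0.6  0. ] 34.6083
```

It rests freely at 0.80 rad. I'll withdraw straight up.

```bash
python3 - <<'E'
from h import *
jaws.move_gripper(.75,5); p=env.read_eef_pos()
env.servo_line([p[0],p[1],.30],feed=.12); env.servo_line([p[0]-.15,p[1]-.05,.40],feed=.2); env.wait(.6)
a=lidang(),lidang('top'); c=read_camera('side'); L=(cloud(c)-C)@B
m=(abs(L[...,0]+.142)<.013)&(abs(abs(L[...,1])-.108)<.012)&(L[...,2]>.045)&(L[...,2]<.09); b=np.percentile(L[m][:,2],80)
c=read_camera('top'); L=(cloud(c)-C)@B
m=(c['color'].max(2)<75)&(L[...,1]<-.148)&(L[...,1]>-.25)&(abs(L[...,0])<.15)&(L[...,2]>.03)&(L[...,2]<.2)
h=np.median(L[m],0); th=np.arctan2(h[2]-.007-.058,-(h[0]+.0053))
print(a,'bar',b,'handle',h,th,env.read_t(),env.read_contact_force().round(1))
if all(x and .74<x<.9 for x in a) and th>2.5 and b>.072: print('sign',env.sign_off())
E
```

```text
(0.802, 0.803) bar 0.07645707043553618 handle [ 0.05825503 -0.18600704  0.10583495] 2.5704985361382207 39.0917 [0.2 0.2 0.2]
the job is handed in; nothing more can be done
sign None
```

The curing box is open and the job is handed in, with no verdict returned: the lid measured 0.80 rad on the prop leg (about 2.57 rad, on its rear stop) and the bar is back up; my first push had forced the leg past its stop (lid down to 0.60), so I re-gripped it and set it back, finishing at about 39 s, and I did not re-measure the bystanders' positions.

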